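Pack the yellow stone case into its tray

ROBOT

A 7-joint arm with a two-finger parallel gripper is mounted at the origin on the work surface. World frame = base frame: x ahead of the robot, y to its left, z up, the work surface at z = 0. Lengths are in mm, angles in rad, forces in N, time in s.
With the tool pointing down it reaches from about 400 to 850 mm from the base axis. Payload 6.9 kg.
Tool frame: the origin (TCP) lies at the very end of the fingers, on their centre line; the grasp point (between the pads) lies 19 mm behind it; z points along the fingers, x is the direction in which the jaws open and shut, and the axes are right-handed (so a half turn about z gives the same grasp; the last joint's range is limited). The gripper opens to 85 mm and grips with 20 to 120 N. Pads are 22 mm wide; open, the fingers measure 114 mm over their backs; the gripper's body (76 mm by 85 mm) begins 54 mm behind the grasp point. The pads swing forward as they close: fully open they stand 13 mm farther back than shut.
Start: joints at [-1.147, 0.507, -0.238, 1.5, 0.126, 1.149, -0.155], TCP at [195.91, 593.49, 231.275] pointing down, gripper open.
Joint ranges: [-3.08, 3.08], [-0.24, 2.05], [-1.43, 1.35], [0, 2.5], [-1.52, 4.66], [0.17, 1.96], [-2.89, 2.89]. Speed limits (rad/s): [2.39, 2.39, 3.14, 3.14, 3.14, 3.14, 3.14].

INTERFACE

Orientations are given as a rotation vector (axis times angle).
In Python, from plant import readout, capture, workorder gives the robot as it stands.
- The arm moves only by the tool arm_command, never from a script. Its argument "plan" is a list of rows, each an object of numbers: "wx", "wy", "wz": the turn, a rotation vector about the tool's x, y, z in degrees; "x", "y", "z": the shift along the tool's x, y, z in mm; "fingers": the closure, from 0 (fully open) to 1 (shut). In form: [{"wx": .., "wy": .., "wz": .., "x": .., "y": .., "z": .., "fingers": ..}, ...]. A call has 1 to 12 rows; each row is the pose to reach, as a shift and turn from the pose measured when the call began, along the tool's axes at that moment; what a row does not reach only later rows make up. A row lasts 1/10 s, in which the tool goes at most 50 mm and 8.59 degrees, less where a joint would pass 70% of its speed; a pose out of reach is approached as far as the arm can. A call with a gripper value outside its range is refused whole. The fingers move at their own pace and stop on an object; "newtons" is the grip in N (left out, the last holds). Time passes only in rows, so rows that repeat a pose let the fingers close. It gives the time, the measured TCP pose, the force and the opening at its end, in the units of the state.
- readout.sense(): the state, without advancing time (a new reading comes with each control period).
- capture(name): name is "scene" or "top"; returns a dict with "frame" (400x640x3 uint8, red, green, blue), "vertical_fov" (degrees; the focal length in pixels is half the picture's height over the tangent of half this angle, whatever the lens; pixels are square), "cx", "cy" (the principal point, pixels), "position" and "orientation" of the camera in the world. Camera axes: x right, y up, looking along -z (the intrinsics and any distortion apply to the point x, -y, -z); pixel columns grow to the right and rows downward; lengths in mm; the calibration is good to about 2 mm. A picture is of the moment at which its call begins. There is no depth.
- workorder.hand_in(): hands the job in, once; it reports no verdict.
The state is a dict: "time": time; "joint_positions": joint angles; "dq": joint speeds; "joint_torque": joint torques, N m; "eef_pos": TCP position; "tcp_rot": TCP orientation; "ft_force": force on the tool from outside, world axes, zero at the start; "ft_torque": the same for the moment, N m; "finger_gap": opening from 0.0 (shut) to 1.0 (fully open).
Only numpy, scipy, OpenCV 4.12 (cv2) and the standard library are available. Lean on these libraries where they do the work, as an engineer would, in place of code of your own. Each camera call takes 0.05 s, during which the arm holds its last target.

TASK

Pack the yellow stone dental models into the grey case tray: stand each of the four upright and centred (to within about a centimetre) on the pad of the same colour as the disc on its top. Set them down gently, never dropping them, and leave the two white plaster models, which belong to another case, where they are.

Things in the scene. Friction and masses are not known exactly. Their poses are not given: they have to be found in the camera images.
- upper_model: Yellow (buff) dental stone upper-jaw model with a RED disc: base 50 mm long (x), 52 mm wide (y), 20 mm tall; horseshoe of teeth on top to 27 mm around a 21 mm disc. Grip across y, 52 mm: the sides are flat from x = -25 to +8 mm. Front corners cut off at 45 degrees. About 110 g. Origin: centre of the underside (z = 0 at start); z up, x to the front teeth.
- lower_model: Yellow (buff) dental stone lower-jaw model with a BLUE disc: base 50 mm long (x), 52 mm wide (y), 20 mm tall; horseshoe of teeth on top to 27 mm around a 21 mm disc. Grip across y, 52 mm: the sides are flat from x = -25 to +8 mm. Front corners rounded. About 110 g. Origin: centre of the underside (z = 0 at start); z up, x to the front teeth.
- quadrant_model: Yellow (buff) dental stone quarter-jaw model with a GREEN disc: rectangular base 50 mm long (x), 32 mm wide (y), 20 mm tall; one row of five teeth along its +y side to 27 mm, an 18 mm disc beside them. Grip across y, 32 mm. About 65 g. Origin: centre of the underside (z = 0 at the start); z up, x along the row of teeth.
- front_model: Yellow (buff) dental stone front-teeth model with a BLACK disc: plain rectangular base 32 mm long (x) by 46 mm wide (y), 20 mm tall, six small teeth to 27 mm along its +x edge, an 18 mm disc behind them. Grip across y (46 mm). About 60 g. Origin: centre of the underside (z = 0 at start); z up, x to the front teeth.
- white_upper: WHITE plaster upper-jaw model, otherwise the same shape and size as upper_model and also with a red disc. It belongs to another case: leave it. Origin: centre of the underside (z = 0 at start); z up, x to the front teeth.
- white_quadrant: WHITE plaster quarter-jaw model, otherwise the same shape and size as quadrant_model and also with a green disc. It belongs to another case: leave it. Origin: centre of the underside; z up.
- red_pad: Red pad, 60 mm (x) by 70 mm (y), 2 mm thick, fixed in the grey case tray. Origin: centre of its underside, 4 mm above the work surface, its top at 6 mm; x along the tray, y across it. Tray: fixed, 300 x 148 mm outside, walls 4 mm thick and 20 mm high; the four pads lie in a row along its middle, 70 mm apart, in changing order. Set a model's y along the pad's y: fingers then have room both sides.
- blue_pad: Blue pad, 60 mm (x) by 70 mm (y), 2 mm thick, fixed in the grey case tray. Origin: centre of its underside, 4 mm above the work surface, its top at 6 mm; x along the tray, y across it. Tray as for the red pad.
- green_pad: Green pad, 60 mm (x) by 70 mm (y), 2 mm thick, fixed in the grey case tray. Origin: centre of its underside, 4 mm above the work surface, its top at 6 mm; x along the tray, y across it. Tray as for the red pad.
- black_pad: Black pad, 60 mm (x) by 70 mm (y), 2 mm thick, fixed in the grey case tray. Origin: centre of its underside, 4 mm above the work surface, its top at 6 mm; x along the tray, y across it. Tray as for the red pad.
There are look-alikes about, which are no part of the job. Leave any orange or turquoise look-alike of the lower_model alone.

How it is judged (in metres and radians):
At the end, for the whole second after the job is handed in: Each yellow model stands upright (within 0.1 rad) on the pad of its disc's colour, its centre within 12 mm of the pad's centre, resting on the pad, released and at rest; both white models upright and within 20 mm of where they started (horizontal distance between upper_model and red_pad below 0.012 m and z of upper_model in the frame of red_pad between -0.002 and 0.006 m and angle between each of upper_model, lower_model, quadrant_model, front_model, white_upper, white_quadrant's own z axis and vertical below 0.1 rad and linear speed of each of upper_model, lower_model, quadrant_model, front_model below 0.02 m/s and angular speed of each of upper_model, lower_model, quadrant_model, front_model below 0.2 rad/s and horizontal distance between lower_model and blue_pad below 0.012 m and z of lower_model in the frame of blue_pad between -0.002 and 0.006 m and horizontal distance between quadrant_model and green_pad below 0.012 m and z of quadrant_model in the frame of green_pad between -0.002 and 0.006 m and horizontal distance between front_model and black_pad below 0.012 m and z of front_model in the frame of black_pad between -0.002 and 0.006 m and distance of each of white_upper, white_quadrant from where it was at the start of the episode below 0.02 m); the robot touches nothing.
It fails at once if a yellow model is dropped or flung (it moves faster than 0.5 m/s while the fingers do not hold it) ((linear speed of upper_model above 0.5 m/s and contact force between upper_model and the fingers below 0.01 N) or (linear speed of lower_model above 0.5 m/s and contact force between lower_model and the fingers below 0.01 N) or (linear speed of quadrant_model above 0.5 m/s and contact force between quadrant_model and the fingers below 0.01 N) or (linear speed of front_model above 0.5 m/s and contact force between front_model and the fingers below 0.01 N)).
It fails at once if the white upper model is moved more than 20 mm (distance of white_upper from where it was at the start of the episode above 0.02 m).
It fails at once if the white quadrant model is moved more than 20 mm (distance of white_quadrant from where it was at the start of the episode above 0.02 m).
It also fails if it takes over 102 s, if anything falls off the work surface, if the arm or the gripper's body presses on something with over 40 N, if the wrist force passes 120 N, or if a joint passes its speed limit or range.

## Working session

There is one attempt and no reset: what is moved stays moved. The work goes in short steps, Python scripts to look and compute and a tool call to move; the robot and the scene stay as the last step left them, time stands still between calls to the robot, and variables do not carry over. Pictures are saved under pics/ and viewed, and the job is handed in when it is done.

Besides the shell and the picture viewer there is one more tool, called after "Request:" as name([rows], argument=value, ...), one row to a line, values as JSON. arm_command: Moves the arm, as the interface text tells. Its arguments: {"type":"object","properties":{"plan":{"type":"array","items":{"type":"object","properties":{"wx":{"type":"number"},"wy":{"type":"number"},"wz":{"type":"number"},"x":{"type":"number"},"y":{"type":"number"},"z":{"type":"number"},"fingers":{"type":"number"}}}},"newtons":{"type":"number"}},"required":["plan"]}

```bash
ls; mkdir -p pics
python3 - <<'E'
from plant import readout, capture
import cv2
s=readout.sense(); print(s)
for n in("scene","top"):
    c=capture(n); f=c.pop("frame"); cv2.imwrite(f"pics/{n}0.png",f[:,:,::-1]); print(n,c)
E
```

```text
pics
{'time': 0.0, 'joint_positions': array([-1.14648443,  0.50836274, -0.23752426,  1.50114457,  0.12566522,
        1.14889973, -0.15481461]), 'dq': array([-0.00149067, -0.00138022, -0.00016049,  0.00053232, -0.00130891,
       -0.00054443,  0.00081432]), 'joint_torque': array([ 3.71976012e-04, -6.20606518e+01, -2.18648270e+00, -2.49657387e+01,
        1.26476370e-02,  1.19744323e-02, -3.16725880e-05]), 'eef_pos': array([195.80272515, 592.99863473, 230.41013161]), 'tcp_rot': array([ 2.54503053e+00,  1.84002167e+00, -2.32661730e-03]), 'ft_force': array([-0.15997455,  0.41984645, -0.6201632 ]), 'ft_torque': array([-0.02660935, -0.01995273, -0.00447538]), 'finger_gap': 0.9972624729561542}
scene {'vertical_fov': 56.81810964982094, 'cx': 316.1822978363571, 'cy': 202.392563161627, 'position': array([1212.48877402,  238.17751728,  649.05264893]), 'orientation': array([0.5780894 , 0.81723348, 1.77088382])}
top {'vertical_fov': 43.50660268918847, 'cx': 311.27780269461834, 'cy': 199.12593352490723, 'position': array([ 460.93215169,  -18.87913956, 1140.25958904]), 'orientation': array([ 0.08864835, -0.03709132, -1.5688467 ])}
```

View pics/top0.png

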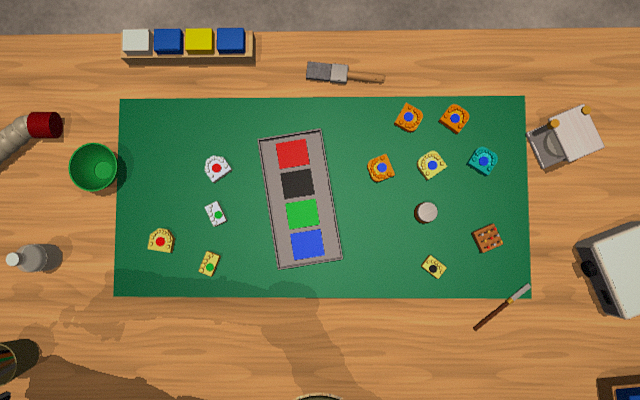

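View pics/scene0.png

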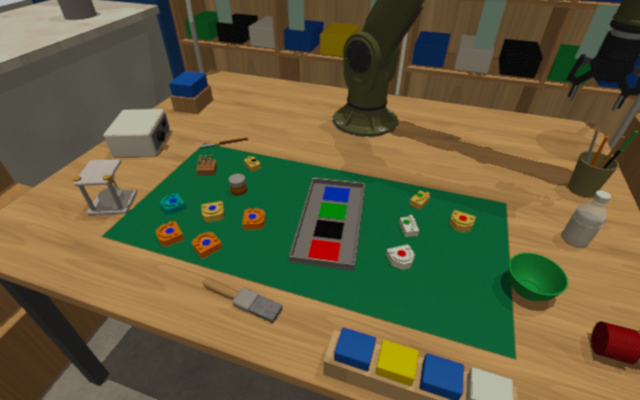

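The top view has +x up and +y left. Candidates by pixel:

| Model | Choose | Could be mistaken for |
|---|---|---|
| Upper (red disc) | yellow (160,240) | white (216,168) |
| Lower (blue disc) | yellow (431,165) | orange (408,117), (454,117), (380,168); turquoise (483,160) |
| Quadrant (green disc) | yellow (208,264) | white (215,213) |
| Front (black disc) | yellow (433,266) | none |

Next I'll check these in close crops.

Run:
```python
import cv2,numpy as np
f=cv2.imread('pics/top0.png')
t=[]
for (u,v) in [(160,240),(431,165),(208,264),(433,266)]:
    c=f[v-24:v+24,u-32:u+32]
    c=cv2.resize(c,None,fx=6,fy=6,interpolation=cv2.INTER_CUBIC)
    for k in range(0,64,8): cv2.putText(c,str(u-32+k),(k*6,8),0,.3,(255,255,255)); cv2.line(c,(k*6,10),(k*6,14),(255,255,255))
    for k in range(0,48,8): cv2.putText(c,str(v-24+k),(0,k*6+4),0,.3,(255,255,255))
    t.append(c)
cv2.imwrite('pics/crop0.png',np.vstack([np.hstack(t[:2]),np.hstack(t[2:])]))
c=cv2.resize(f[120:275,250:350],None,fx=3.8,fy=3.8,interpolation=cv2.INTER_CUBIC);cv2.imwrite('pics/tray0.png',c)
```

```text
(no output)
```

View pics/crop0.png

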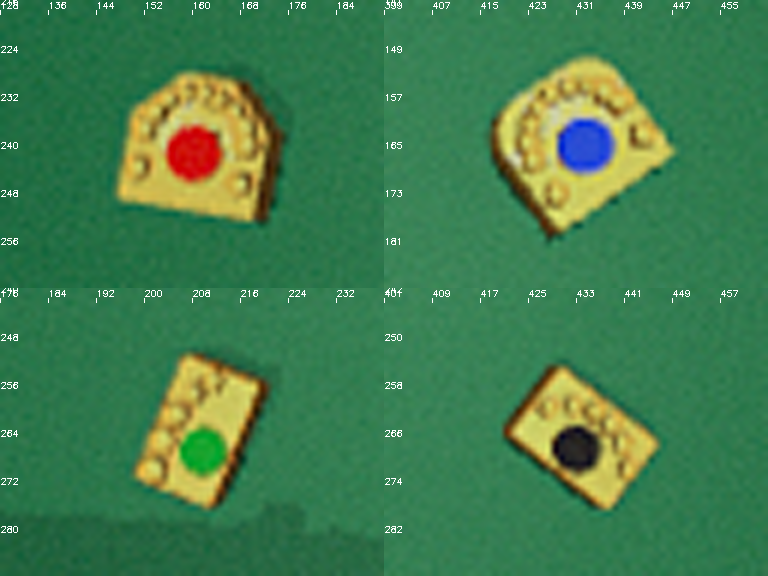

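View pics/tray0.png

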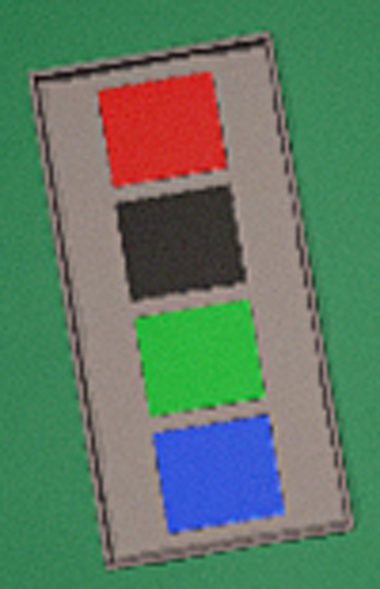

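```bash
cat > h.py <<'E'
import numpy as np,cv2
from scipy.spatial.transform import Rotation as R
from scipy.optimize import minimize
from plant import readout,capture
def grab(n,save=None):
    c=capture(n)
    if save: cv2.imwrite('pics/'+save,c['frame'][:,:,::-1])
    return c
def proj(c,P):
    q=(np.atleast_2d(P)-c['position'])@R.from_rotvec(c['orientation']).as_matrix()
    f=200/np.tan(np.radians(c['vertical_fov'])/2)
    return np.c_[c['cx']+f*q[:,0]/-q[:,2], c['cy']-f*q[:,1]/-q[:,2]]
def back(c,uv,z):
    f=200/np.tan(np.radians(c['vertical_fov'])/2)
    uv=np.atleast_2d(uv)
    d=np.c_[(uv[:,0]-c['cx'])/f,-(uv[:,1]-c['cy'])/f,-np.ones(len(uv))]@R.from_rotvec(c['orientation']).as_matrix().T
    return c['position']+d*((z-c['position'][2])/d[:,2])[:,None]
arc=[(8+17*np.sin(a),9+17*np.cos(a)) for a in np.linspace(0,np.pi/2,7)]
S={'upper':[(-25,-26),(8,-26),(25,-9),(25,9),(8,26),(-25,26)],
 'lower':[(-25,-26)]+[(x,-y) for x,y in arc]+arc[::-1]+[(-25,26)],
 'quad':[(-25,-16),(25,-16),(25,16),(-25,16)],'front':[(-16,-23),(16,-23),(16,23),(-16,23)],
 'pad':[(-30,-35),(30,-35),(30,35),(-30,35)]}
def world(s,p,z):
    a=np.array(S[s],float);c,n=np.cos(p[2]),np.sin(p[2])
    return np.c_[a@[[c],[-n]]+p[0],a@[[n],[c]]+p[1],np.full(len(a),z)]
K=8
def fit(c,s,mask,p0,z):
    """mask uint8 full image; maximise overlap of the drawn outline"""
    u,v=np.round(proj(c,[[p0[0],p0[1],z]])[0]).astype(int)
    w=34; x0,y0=u-w,v-w
    m=cv2.resize(mask[y0:y0+2*w,x0:x0+2*w].astype(np.float32),None,fx=K,fy=K,interpolation=cv2.INTER_LINEAR)
    m=(m>0.5).astype(np.float32)
    def cost(p):
        q=(proj(c,world(s,p,z))-[x0,y0]+.5)*K-.5
        im=np.zeros(m.shape,np.float32);cv2.fillPoly(im,[np.round(q*16).astype(np.int32)],1,shift=4)
        return np.abs(im-m).sum()/m.sum()
    best=None
    for da in (-.25,0,.25):
        pp=np.array(p0,float)+[0,0,da]
        r=minimize(cost,pp,method='Nelder-Mead',options=dict(initial_simplex=pp+np.array([[0,0,0],[8,0,0],[0,8,0],[0,0,.2]]),xatol=.02,fatol=1e-5))
        if best is None or r.fun<best.fun: best=r
    return best.x,best.fun
def blob(mask,uv):
    m=cv2.morphologyEx(mask.astype(np.uint8),cv2.MORPH_CLOSE,np.ones((5,5)))
    n,l=cv2.connectedComponents(m)
    return l==l[uv[1],uv[0]]
E
python3 - <<'E'
from h import *
c=grab('top');f=c['frame'];hsv=cv2.cvtColor(f,cv2.COLOR_RGB2HSV).astype(int);h,s,v=hsv[...,0],hsv[...,1],hsv[...,2]
g=cv2.GaussianBlur
# top face: not green, bright
top=((h<35)|(h>85)|(s<90))&(v>0)
lit=(v>150)|((h<8)|(h>100))|(v<60)&(s<90)
O={'upper':((160,240),80),'lower':((431,165),-35),'quad':((208,264),60),'front':((433,266),60)}
vis=cv2.resize(f[:,:,::-1],None,fx=1,fy=1).copy()
ov=[]
for n,(uv,a) in O.items():
    m=(((h>14)&(h<34)&(v>145)&(s>60))|((h<5)&(s>180)&(v>150))|((h>105)&(h<125)&(s>150))|((h>45)&(h<70)&(s>195)&(v>140))|((v<75)&(s<60)))
    m=blob(m,uv).astype(np.uint8)
    p0=back(c,uv,20)[0]; r=None
    for aa in range(0,360,30):
        q=fit(c,n,m,[p0[0],p0[1],np.radians(aa)],20)
        if r is None or q[1]<r[1]: r=q
    print(n,np.round(r[0][:2],1),round(np.degrees(r[0][2])%360,1),r[1],m.sum())
    u,w=uv;t=cv2.resize(f[w-24:w+24,u-32:u+32,::-1],None,fx=6,fy=6,interpolation=cv2.INTER_CUBIC)
    q=(proj(c,world(n,r[0],20))-[u-32,w-24]+.5)*6-.5
    cv2.polylines(t,[np.round(q).astype(int)],True,(255,0,255),1);ov.append(t)
cv2.imwrite('pics/fit0.png',np.vstack([np.hstack(ov[:2]),np.hstack(ov[2:])]))
P={'red':((292,153),(h<5)&(s>170)),'black':((298,183),(v<75)&(s<90)),'green':((302,213),(s>190)&(v>140)&(h>45)&(h<70)),'blue':((308,245),(h>105)&(h<125)&(s>150))}
for n,(uv,m) in P.items():
    m=blob(m,uv).astype(np.uint8)
    p0=back(c,uv,6)[0]
    q=fit(c,'pad',m,[p0[0],p0[1],.15],6)
    print(n,np.round(q[0][:2],1),np.degrees(q[0][2]),q[1])
    q=blob(m,uv);ys,xs=np.nonzero(q);print('  centroid',np.round(back(c,[xs.mean(),ys.mean()],6)[0],1))
E
```

```text
upper [460.1 357.7] 350.1 0.03978968784213066 461
lower [ 630.7 -249.5] 34.1 0.04008718580007553 495
quad [406.7 247.6] 339.1 0.06457055360078812 306
front [ 401.6 -252.2] 321.9 0.05325537174940109 297
red [657.2  63.2] 9.593790150962233 0.04874691739678383
  centroid [657.2  63.    6. ]
black [588.2  51.2] 9.37648583794541 0.04727989807724953
  centroid [588.1  51.4   6. ]
green [519.2  39.8] 9.788996087479376 0.11440102010965347
  centroid [519.   39.8   6. ]
blue [450.3  28.5] 9.908174945408831 0.05411067232489586
  centroid [450.3  28.3   6. ]
```

View pics/fit0.png

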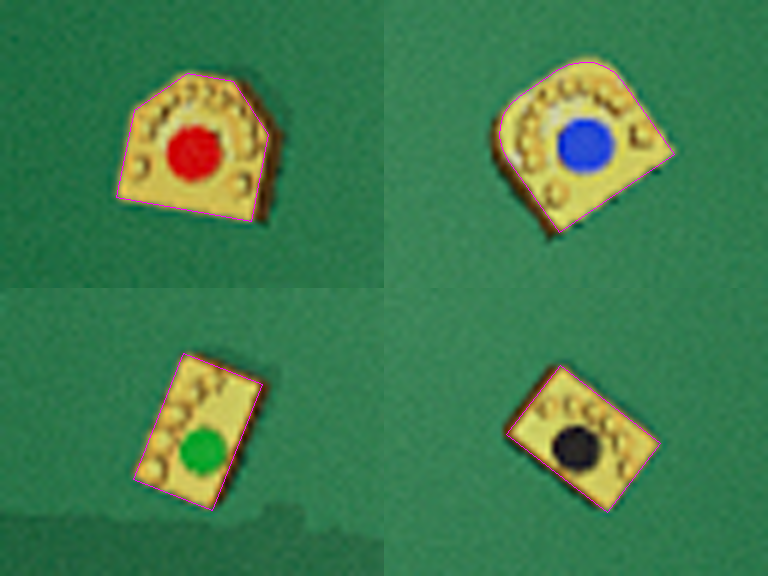

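Run:
```python
from h import *
c=grab('scene');f=c['frame'][:,:,::-1]
D=[('upper',(460.1,357.7,350.1),20),('lower',(630.7,-249.5,34.1),20),('quad',(406.7,247.6,339.1),20),('front',(401.6,-252.2,321.9),20),('pad',(657.2,63.2,9.6),6),('pad',(450.3,28.5,9.6),6)]
ov=[]
for n,p,z in D:
    p=[p[0],p[1],np.radians(p[2])];q=proj(c,world(n,p,z));u,w=q.mean(0).astype(int)
    t=cv2.resize(f[w-24:w+24,u-24:u+24],None,fx=5.5,fy=5.5,interpolation=cv2.INTER_CUBIC)
    q=(q-[u-24,w-24]+.5)*5.5-.5
    cv2.polylines(t,[np.round(q).astype(int)],True,(255,0,255),1);ov.append(t)
cv2.imwrite('pics/fit1.png',np.vstack([np.hstack(ov[:3]),np.hstack(ov[3:])]))
```

```text
(no output)
```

View pics/fit1.png

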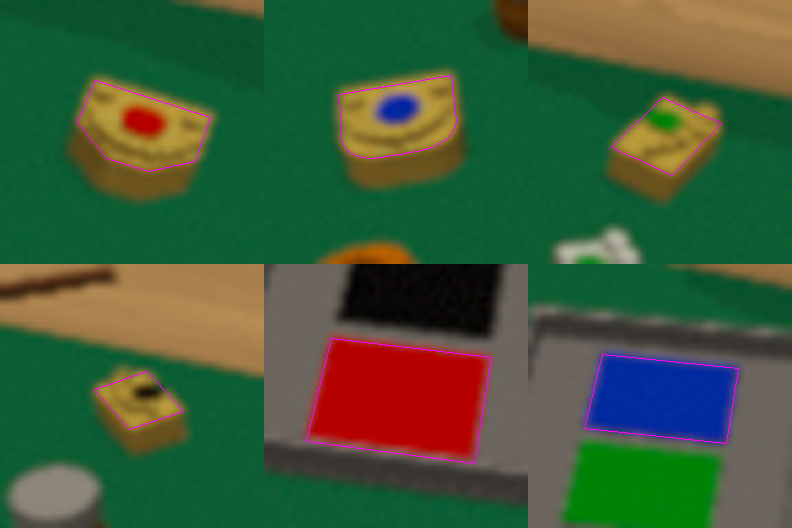

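```bash
cat >> h.py <<'E'
M={'upper':(460.1,357.7,350.1,-6),'lower':(630.7,-249.5,34.1,-6),'quad':(406.7,247.6,339.1,0),'front':(401.6,-252.2,321.9,0)}
PAD={'upper':(657.2,63.2),'front':(588.2,51.4),'quad':(519.1,39.8),'lower':(450.3,28.4)}
def pick(n):
    x,y,a,o=M[n];t=np.radians(a);return x+o*np.cos(t),y+o*np.sin(t),(a+90)%180
def place(n):
    t=np.radians(9.6);o=M[n][3];return PAD[n][0]+o*np.cos(t),PAD[n][1]+o*np.sin(t),99.6
def go(tx,ty,tz,phi):
    s=readout.sense();Rc=R.from_rotvec(s['tcp_rot']);p=np.radians(phi);c,n=np.cos(p),np.sin(p)
    Rt=R.from_matrix(np.array([[c,n,0],[n,-c,0],[0,0,-1]]))
    d=Rc.inv().apply(np.array([tx,ty,tz])-s['eef_pos'])
    w=(Rc.inv()*Rt).as_rotvec(degrees=True)
    up=Rc.inv().apply([0,0,1.])
    print('t',round(s['time'],2),'at',np.round(s['eef_pos'],1),'gap',round(s['finger_gap'],3),'F',np.round(s['ft_force'],1))
    print(' shift',np.round(d,1),'turn',np.round(w,2),'up',np.round(up,3),'j',np.round(s['joint_positions'],2))
E
python3 -c "
from h import *
x,y,a=pick('upper');print(x,y,a);go(x,y,60,a)"
```

```text
454.1893440430714 358.73157460167647 80.10000000000002
t 0.2 at [195.8 593.2 230.8] gap 0.997 F [-0.6 -1.  -0.6]
 shift [-141.6  318.8  170.9] turn [-0.    0.06 -8.36] up [-0.001 -0.    -1.   ] j [-1.15  0.51 -0.24  1.5   0.13  1.15 -0.15]
```

Request:
arm_command([
  {"x": -19,"y": 43,"z": 15,"wz": -2},
  {"x": -38,"y": 86,"z": 30,"wz": -4},
  {"x": -57,"y": 128,"z": 45,"wz": -6},
  {"x": -76,"y": 170,"z": 70,"wz": -8.4},
  {"x": -94,"y": 213,"z": 95,"wz": -8.4},
  {"x": -113,"y": 255,"z": 120,"wz": -8.4},
  {"x": -130,"y": 292,"z": 145,"wz": -8.4},
  {"x": -141.6,"y": 318.8,"z": 170.9,"wz": -8.4},
  {"x": -141.6,"y": 318.8,"z": 170.9,"wz": -8.4},
  {"x": -141.6,"y": 318.8,"z": 170.9,"wz": -8.4},
], newtons=30)

```text
$.plan[0]: bad value
```

```bash
python3 -c "
from h import *
x,y,a=pick('upper');go(x,y,3,a)"
```

```text
t 0.2 at [195.8 593.2 230.8] gap 0.997 F [-0.6 -1.  -0.6]
 shift [-141.5  318.8  227.9] turn [-0.    0.06 -8.36] up [-0.001 -0.    -1.   ] j [-1.15  0.51 -0.24  1.5   0.13  1.15 -0.15]
```

All the row keys are probably required.

Request:
arm_command([
  {"wx": 0,"wy": 0,"x": -19,"y": 43,"z": 15,"wz": -2,"fingers": 0},
  {"wx": 0,"wy": 0,"x": -38,"y": 86,"z": 30,"wz": -4,"fingers": 0},
  {"wx": 0,"wy": 0,"x": -57,"y": 128,"z": 45,"wz": -6,"fingers": 0},
  {"wx": 0,"wy": 0,"x": -76,"y": 170,"z": 70,"wz": -8.4,"fingers": 0},
  {"wx": 0,"wy": 0,"x": -94,"y": 213,"z": 95,"wz": -8.4,"fingers": 0},
  {"wx": 0,"wy": 0,"x": -113,"y": 255,"z": 120,"wz": -8.4,"fingers": 0},
  {"wx": 0,"wy": 0,"x": -130,"y": 292,"z": 145,"wz": -8.4,"fingers": 0},
  {"wx": 0,"wy": 0,"x": -141.5,"y": 318.8,"z": 171,"wz": -8.4,"fingers": 0},
  {"wx": 0,"wy": 0,"x": -141.5,"y": 318.8,"z": 171,"wz": -8.4,"fingers": 0},
  {"wx": 0,"wy": 0,"x": -141.5,"y": 318.8,"z": 171,"wz": -8.4,"fingers": 0},
], newtons=30)

```text
time: 1.2
eef_pos: [454.3, 357.8, 59.0]
tcp_rot: [2.406, 2.019, -0.004]
ft_force: [-0.2, 0.3, 0.1]
finger_gap: 1.001
```

```bash
python3 -c "
from h import *
x,y,a=pick('upper');go(x,y,3,a)"
```

```text
t 1.2 at [454.3 357.8  59. ] gap 1.001 F [-0.2  0.3  0.1]
 shift [ 1.  -0.2 56. ] turn [-0.09  0.14 -0.09] up [-0.002 -0.002 -1.   ] j [-0.57  0.63 -0.22  1.83  0.2   0.71  0.49]
```

Request:
arm_command([
  {"wx": 0,"wy": 0,"wz": 0,"x": 1,"y": 0,"z": 25,"fingers": 0},
  {"wx": 0,"wy": 0,"wz": 0,"x": 1,"y": 0,"z": 45,"fingers": 0},
  {"wx": 0,"wy": 0,"wz": 0,"x": 1,"y": 0,"z": 55,"fingers": 0},
  {"wx": 0,"wy": 0,"wz": 0,"x": 1,"y": 0,"z": 56,"fingers": 0},
  {"wx": 0,"wy": 0,"wz": 0,"x": 1,"y": 0,"z": 56,"fingers": 0.2},
  {"wx": 0,"wy": 0,"wz": 0,"x": 1,"y": 0,"z": 56,"fingers": 1},
  {"wx": 0,"wy": 0,"wz": 0,"x": 1,"y": 0,"z": 56,"fingers": 1},
  {"wx": 0,"wy": 0,"wz": 0,"x": 1,"y": 0,"z": 56,"fingers": 1},
  {"wx": 0,"wy": 0,"wz": 0,"x": 1,"y": 0,"z": 56,"fingers": 1},
  {"wx": 0,"wy": 0,"wz": 0,"x": 1,"y": 0,"z": 56,"fingers": 1},
], newtons=30)

```text
time: 2.2
eef_pos: [454.8, 359.2, 4.3]
tcp_rot: [2.406, 2.019, -0.002]
ft_force: [-1.1, -0.5, 6.7]
finger_gap: 0.604
```

```bash
python3 -c "
from h import *
x,y,a=place('upper');go(x,y,100,a)"
```

```text
t 2.2 at [454.8 359.2   4.3] gap 0.604 F [-1.1 -0.5  6.7]
 shift [-258.5  245.   -95.6] turn [ -0.04   0.05 -19.59] up [-0.001 -0.    -1.   ] j [-0.59  0.71 -0.2   1.87  0.23  0.59  0.47]
```

Request:
arm_command([
  {"wx": 0,"wy": 0,"wz": 0,"x": 0,"y": 0,"z": -12,"fingers": 1},
  {"wx": 0,"wy": 0,"wz": 0,"x": 0,"y": 0,"z": -35,"fingers": 1},
  {"wx": 0,"wy": 0,"wz": -1,"x": -8,"y": 8,"z": -65,"fingers": 1},
  {"wx": 0,"wy": 0,"wz": -4,"x": -30,"y": 28,"z": -85,"fingers": 1},
  {"wx": 0,"wy": 0,"wz": -7,"x": -60,"y": 56,"z": -95,"fingers": 1},
  {"wx": 0,"wy": 0,"wz": -10,"x": -90,"y": 85,"z": -95,"fingers": 1},
  {"wx": 0,"wy": 0,"wz": -13,"x": -120,"y": 113,"z": -95,"fingers": 1},
  {"wx": 0,"wy": 0,"wz": -16,"x": -150,"y": 142,"z": -95,"fingers": 1},
  {"wx": 0,"wy": 0,"wz": -19,"x": -180,"y": 170,"z": -95,"fingers": 1},
  {"wx": 0,"wy": 0,"wz": -19.6,"x": -210,"y": 199,"z": -95,"fingers": 1},
  {"wx": 0,"wy": 0,"wz": -19.6,"x": -240,"y": 227,"z": -95,"fingers": 1},
  {"wx": 0,"wy": 0,"wz": -19.6,"x": -258.5,"y": 245,"z": -95,"fingers": 1},
], newtons=45)

```text
time: 3.4
eef_pos: [652.8, 57.5, 100.1]
tcp_rot: [2.031, 2.394, -0.003]
ft_force: [0.5, 0.2, -1.9]
finger_gap: 0.6
```

```bash
python3 -c "
from h import *
x,y,a=place('upper');go(x,y,11,a)
grab('top','t1.png');c=grab('scene','s1.png')
f=c['frame'][:,:,::-1];cv2.imwrite('pics/s1c.png',cv2.resize(f[130:290,260:420],None,fx=4,fy=3.7))"
```

```text
t 3.4 at [652.8  57.5 100.1] gap 0.6 F [ 0.5  0.2 -1.9]
 shift [ 5.1 -0.7 89.1] turn [-0.01  0.16 -0.22] up [-0.003 -0.    -1.   ] j [ 0.08  0.68 -0.36  1.58  0.28  0.93  1.36]
```

View pics/s1c.png

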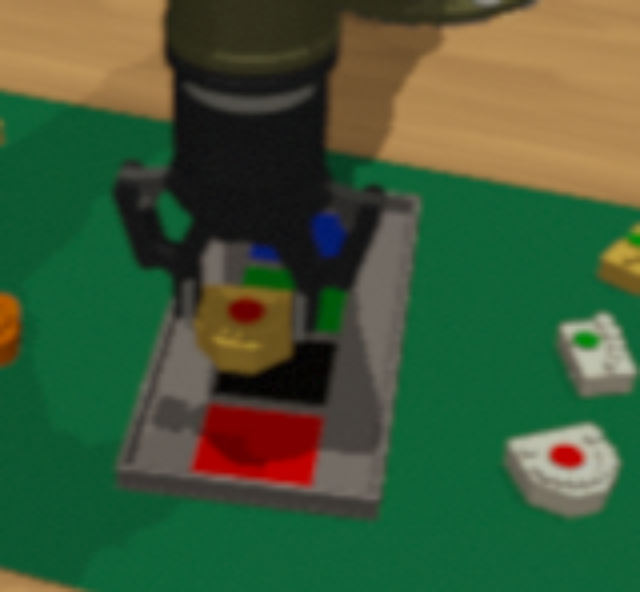

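```bash
cat >> h.py <<'E'
def overlay(n,p,z0,cam,fn,half=32,fx=9,pitch=0,c=None):
    c=c or grab(cam);f=c['frame'][:,:,::-1]
    b=np.array(S[n],float);ang=np.radians(p[2])
    u0,v0=proj(c,[[p[0],p[1],z0+10]])[0].astype(int)
    t=cv2.resize(f[v0-half:v0+half,u0-half:u0+half],None,fx=fx,fy=fx,interpolation=cv2.INTER_CUBIC)
    for z in (0,20):
        L=np.c_[b,np.full(len(b),z)]
        W=R.from_euler('z',ang).apply(R.from_euler('y',pitch,degrees=True).apply(L))+[p[0],p[1],z0]
        q=(proj(c,W)-[u0-half,v0-half]+.5)*fx-.5
        cv2.polylines(t,[np.round(q).astype(int)],True,(255,0,255),1)
    cv2.imwrite('pics/'+fn,t)
E
python3 -c "
from h import *
s=readout.sense();x,y,z=s['eef_pos'];a=np.radians(9.6)
overlay('upper',(x+6*np.cos(a),y+6*np.sin(a),9.6),z-4.3,'scene','ov1.png')"
```

```text
(no output)
```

View pics/ov1.png

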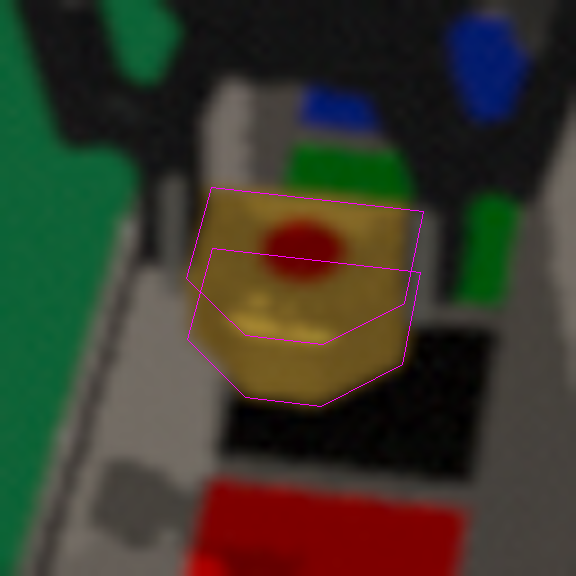

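Request:
arm_command([
  {"wx": 0,"wy": 0,"wz": 0,"x": 5,"y": -0.7,"z": 15,"fingers": 1},
  {"wx": 0,"wy": 0,"wz": 0,"x": 5,"y": -0.7,"z": 40,"fingers": 1},
  {"wx": 0,"wy": 0,"wz": 0,"x": 5,"y": -0.7,"z": 60,"fingers": 1},
  {"wx": 0,"wy": 0,"wz": 0,"x": 5,"y": -0.7,"z": 75,"fingers": 1},
  {"wx": 0,"wy": 0,"wz": 0,"x": 5,"y": -0.7,"z": 83,"fingers": 1},
  {"wx": 0,"wy": 0,"wz": 0,"x": 5,"y": -0.7,"z": 86,"fingers": 1},
  {"wx": 0,"wy": 0,"wz": 0,"x": 5,"y": -0.7,"z": 87,"fingers": 1},
  {"wx": 0,"wy": 0,"wz": 0,"x": 5,"y": -0.7,"z": 87,"fingers": 1},
])

```text
time: 4.35
eef_pos: [651.0, 64.0, 13.4]
tcp_rot: [2.032, 2.394, -0.001]
ft_force: [-0.3, -0.0, -1.4]
finger_gap: 0.595
```

```bash
python3 -c "
from h import *
x,y,a=place('upper');go(x,y,10,a)"
```

```text
t 4.35 at [651.   64.   13.4] gap 0.595 F [-0.3 -0.  -1.4]
 shift [-1.8  0.   3.4] turn [ 0.03  0.1  -0.25] up [-0.002  0.001 -1.   ] j [ 0.05  0.78 -0.32  1.65  0.33  0.76  1.31]
```

Request:
arm_command([
  {"wx": 0,"wy": 0,"wz": 0,"x": -1.8,"y": 0,"z": 1,"fingers": 1},
  {"wx": 0,"wy": 0,"wz": 0,"x": -1.8,"y": 0,"z": 2,"fingers": 1},
  {"wx": 0,"wy": 0,"wz": 0,"x": -1.8,"y": 0,"z": 3,"fingers": 1},
  {"wx": 0,"wy": 0,"wz": 0,"x": -1.8,"y": 0,"z": 3.5,"fingers": 1},
  {"wx": 0,"wy": 0,"wz": 0,"x": -1.8,"y": 0,"z": 3.5,"fingers": 1},
])

```text
time: 4.85
eef_pos: [651.4, 62.1, 10.5]
tcp_rot: [2.032, 2.393, -0.001]
ft_force: [-1.4, -0.9, 3.6]
finger_gap: 0.594
```

```bash
python3 -c "
from h import *
x,y,a=place('upper');go(x,y,9,a)"
```

```text
t 4.85 at [651.4  62.1  10.5] gap 0.594 F [-1.4 -0.9  3.6]
 shift [ 0.2 -0.1  1.5] turn [ 0.06  0.12 -0.26] up [-0.002  0.001 -1.   ] j [ 0.05  0.79 -0.32  1.65  0.33  0.76  1.31]
```

Request:
arm_command([
  {"wx": 0,"wy": 0,"wz": 0,"x": 0,"y": 0,"z": 0,"fingers": 0.3},
  {"wx": 0,"wy": 0,"wz": 0,"x": 0,"y": 0,"z": 0,"fingers": 0.1},
  {"wx": 0,"wy": 0,"wz": 0,"x": 0,"y": 0,"z": 0,"fingers": 0},
  {"wx": 0,"wy": 0,"wz": 0,"x": 0,"y": 0,"z": 0,"fingers": 0},
  {"wx": 0,"wy": 0,"wz": 0,"x": 0,"y": 0,"z": -15,"fingers": 0},
  {"wx": 0,"wy": 0,"wz": 0,"x": 0,"y": 0,"z": -45,"fingers": 0},
  {"wx": 0,"wy": 0,"wz": 0,"x": 0,"y": 0,"z": -80,"fingers": 0},
  {"wx": 0,"wy": 0,"wz": 0,"x": 0,"y": 0,"z": -100,"fingers": 0},
], newtons=30)

```text
time: 5.65
eef_pos: [652.4, 62.7, 114.4]
tcp_rot: [2.03, 2.391, 0.004]
ft_force: [1.4, 0.2, 0.9]
finger_gap: 1.002
```

```bash
python3 -c "
from h import *
x,y,a=pick('quad');go(x,y,60,a)
overlay('upper',(657.2,63.2,9.6),6,'scene','ov2.png')"
```

```text
t 5.65 at [652.4  62.7 114.4] gap 1.002 F [1.4 0.2 0.9]
 shift [ 222.4 -212.7   52.9] turn [3.000e-01 3.000e-02 3.024e+01] up [-0.002  0.005 -1.   ] j [ 0.08  0.67 -0.36  1.57  0.28  0.95  1.36]
```

View pics/ov2.png

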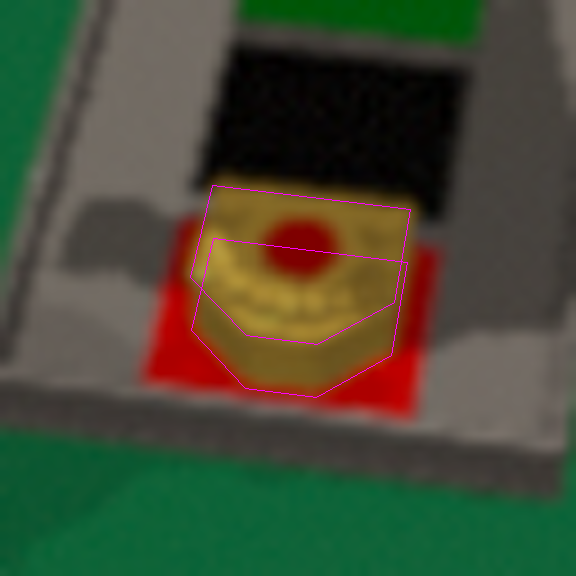

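Request:
arm_command([
  {"wx": 0,"wy": 0,"wz": 4,"x": 22,"y": -21,"z": 0,"fingers": 0},
  {"wx": 0,"wy": 0,"wz": 8,"x": 50,"y": -48,"z": 0,"fingers": 0},
  {"wx": 0,"wy": 0,"wz": 12,"x": 80,"y": -76,"z": 0,"fingers": 0},
  {"wx": 0,"wy": 0,"wz": 16,"x": 110,"y": -105,"z": 0,"fingers": 0},
  {"wx": 0,"wy": 0,"wz": 20,"x": 140,"y": -134,"z": 0,"fingers": 0},
  {"wx": 0,"wy": 0,"wz": 24,"x": 170,"y": -163,"z": 0,"fingers": 0},
  {"wx": 0,"wy": 0,"wz": 28,"x": 195,"y": -187,"z": 15,"fingers": 0},
  {"wx": 0.3,"wy": 0,"wz": 30.2,"x": 213,"y": -204,"z": 33,"fingers": 0},
  {"wx": 0.3,"wy": 0,"wz": 30.2,"x": 222.4,"y": -212.7,"z": 50,"fingers": 0},
  {"wx": 0.3,"wy": 0,"wz": 30.2,"x": 222.4,"y": -212.7,"z": 53,"fingers": 0},
  {"wx": 0.3,"wy": 0,"wz": 30.2,"x": 222.4,"y": -212.7,"z": 53,"fingers": 0},
])

```text
time: 6.8
eef_pos: [408.7, 247.8, 62.2]
tcp_rot: [2.584, 1.782, 0.005]
ft_force: [-0.0, -1.3, 0.3]
finger_gap: 1.001
```

```bash
python3 -c "
from h import *
x,y,a=pick('quad');go(x,y,4,a)"
```

```text
t 6.8 at [408.7 247.8  62.2] gap 1.001 F [-0.  -1.3  0.3]
 shift [-0.9 -2.  58.2] turn [ 0.23 -0.05  0.08] up [ 0.001  0.004 -1.   ] j [-0.46  0.51 -0.19  2.1   0.19  0.55  0.41]
```

Request:
arm_command([
  {"wx": 0.2,"wy": 0,"wz": 0,"x": -0.9,"y": -1.8,"z": 25,"fingers": 0},
  {"wx": 0.2,"wy": 0,"wz": 0,"x": -0.9,"y": -1.8,"z": 45,"fingers": 0},
  {"wx": 0.2,"wy": 0,"wz": 0,"x": -0.9,"y": -1.8,"z": 57,"fingers": 0},
  {"wx": 0.2,"wy": 0,"wz": 0,"x": -0.9,"y": -1.8,"z": 58,"fingers": 0},
  {"wx": 0.2,"wy": 0,"wz": 0,"x": -0.9,"y": -1.8,"z": 58,"fingers": 0.4},
  {"wx": 0.2,"wy": 0,"wz": 0,"x": -0.9,"y": -1.8,"z": 58,"fingers": 1},
  {"wx": 0.2,"wy": 0,"wz": 0,"x": -0.9,"y": -1.8,"z": 58,"fingers": 1},
  {"wx": 0.2,"wy": 0,"wz": 0,"x": -0.9,"y": -1.8,"z": 58,"fingers": 1},
  {"wx": 0.2,"wy": 0,"wz": 0,"x": -0.9,"y": -1.8,"z": 58,"fingers": 1},
  {"wx": 0.2,"wy": 0,"wz": 0,"x": -0.9,"y": -1.8,"z": 58,"fingers": 1},
  {"wx": 0.2,"wy": 0,"wz": 0,"x": -0.9,"y": -1.8,"z": 58,"fingers": 1},
], newtons=30)

```text
time: 7.9
eef_pos: [407.4, 247.7, 5.0]
tcp_rot: [2.586, 1.783, 0.004]
ft_force: [0.4, -0.9, 5.8]
finger_gap: 0.367
```

```bash
python3 -c "
from h import *
x,y,a=place('quad');go(x,y,100,a)"
```

```text
t 7.9 at [407.4 247.7   5. ] gap 0.367 F [ 0.4 -0.9  5.8]
 shift [-154.5  178.5  -95. ] turn [  0.11  -0.09 -30.43] up [ 0.002  0.002 -1.   ] j [-0.49  0.61 -0.15  2.14  0.23  0.4   0.38]
```

Request:
arm_command([
  {"wx": 0,"wy": 0,"wz": 0,"x": 0,"y": 0,"z": -12,"fingers": 1},
  {"wx": 0,"wy": 0,"wz": 0,"x": 0,"y": 0,"z": -35,"fingers": 1},
  {"wx": 0,"wy": 0,"wz": -2,"x": -6,"y": 7,"z": -65,"fingers": 1},
  {"wx": 0,"wy": 0,"wz": -6,"x": -22,"y": 26,"z": -85,"fingers": 1},
  {"wx": 0,"wy": 0,"wz": -10,"x": -42,"y": 49,"z": -95,"fingers": 1},
  {"wx": 0,"wy": 0,"wz": -14,"x": -62,"y": 72,"z": -95,"fingers": 1},
  {"wx": 0,"wy": 0,"wz": -18,"x": -82,"y": 95,"z": -95,"fingers": 1},
  {"wx": 0,"wy": 0,"wz": -22,"x": -102,"y": 118,"z": -95,"fingers": 1},
  {"wx": 0,"wy": 0,"wz": -26,"x": -122,"y": 141,"z": -95,"fingers": 1},
  {"wx": 0,"wy": 0,"wz": -30,"x": -142,"y": 164,"z": -95,"fingers": 1},
  {"wx": 0,"wy": 0,"wz": -30.4,"x": -154.5,"y": 178.5,"z": -95,"fingers": 1},
  {"wx": 0,"wy": 0,"wz": -30.4,"x": -154.5,"y": 178.5,"z": -95,"fingers": 1},
], newtons=45)

```text
time: 9.1
eef_pos: [520.2, 36.2, 100.0]
tcp_rot: [2.033, 2.392, 0.002]
ft_force: [-0.2, -0.1, -0.0]
finger_gap: 0.358
```

```bash
python3 -c "
from h import *
x,y,a=place('quad');go(x,y,14,a)
s=readout.sense();x,y,z=s['eef_pos']
overlay('quad',(x,y,9.6),z-5,'scene','ov3.png')"
```

```text
t 9.1 at [520.2  36.2 100. ] gap 0.358 F [-0.2 -0.1 -0. ]
 shift [ 3.8 -0.7 85.9] turn [ 0.15  0.03 -0.32] up [-0.001  0.003 -1.   ] j [ 0.15  0.52 -0.39  1.95  0.29  0.73  1.32]
```

View pics/ov3.png

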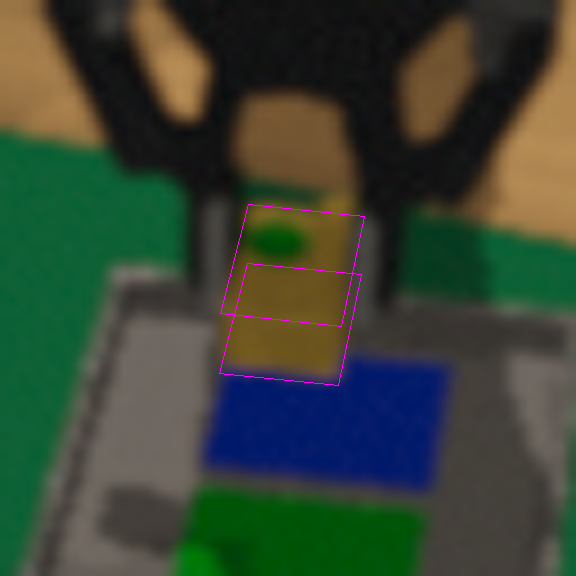

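Request:
arm_command([
  {"wx": 0,"wy": 0,"wz": 0,"x": 3,"y": -0.7,"z": 15,"fingers": 1},
  {"wx": 0,"wy": 0,"wz": 0,"x": 3,"y": -0.7,"z": 40,"fingers": 1},
  {"wx": 0,"wy": 0,"wz": 0,"x": 3,"y": -0.7,"z": 60,"fingers": 1},
  {"wx": 0,"wy": 0,"wz": 0,"x": 3,"y": -0.7,"z": 75,"fingers": 1},
  {"wx": 0,"wy": 0,"wz": 0,"x": 3,"y": -0.7,"z": 83,"fingers": 1},
  {"wx": 0,"wy": 0,"wz": 0,"x": 3,"y": -0.7,"z": 86,"fingers": 1},
  {"wx": 0,"wy": 0,"wz": 0,"x": 3,"y": -0.7,"z": 86,"fingers": 1},
])

```text
time: 9.85
eef_pos: [518.2, 41.9, 14.1]
tcp_rot: [2.031, 2.396, 0.003]
ft_force: [0.4, 1.0, -0.5]
finger_gap: 0.364
```

```bash
python3 -c "
from h import *
x,y,a=place('quad');go(x,y,10.7,a)"
```

```text
t 9.85 at [518.2  41.9  14.1] gap 0.364 F [ 0.4  1.  -0.5]
 shift [-2.2  0.5  3.4] turn [ 0.12 -0.05 -0.17] up [ 0.001  0.002 -1.   ] j [ 0.08  0.64 -0.32  2.02  0.38  0.53  1.23]
```

Request:
arm_command([
  {"wx": 0,"wy": 0,"wz": 0,"x": -2,"y": 0.5,"z": 1,"fingers": 1},
  {"wx": 0,"wy": 0,"wz": 0,"x": -2,"y": 0.5,"z": 2,"fingers": 1},
  {"wx": 0,"wy": 0,"wz": 0,"x": -2,"y": 0.5,"z": 3,"fingers": 1},
  {"wx": 0,"wy": 0,"wz": 0,"x": -2,"y": 0.5,"z": 3.5,"fingers": 1},
  {"wx": 0,"wy": 0,"wz": 0,"x": -2,"y": 0.5,"z": 3.5,"fingers": 1},
])

```text
time: 10.35
eef_pos: [519.3, 39.9, 11.1]
tcp_rot: [2.031, 2.395, 0.004]
ft_force: [-1.6, -1.1, 4.7]
finger_gap: 0.361
```

```bash
python3 -c "
from h import *
x,y,a=place('quad');go(x,y,10.7,a)"
```

```text
t 10.35 at [519.3  39.9  11.1] gap 0.361 F [-1.6 -1.1  4.7]
 shift [-0.1 -0.2  0.4] turn [ 0.16 -0.03 -0.18] up [ 0.001  0.003 -1.   ] j [ 0.08  0.65 -0.31  2.02  0.38  0.52  1.23]
```

Contact with the pad. Releasing and lifting.

Request:
arm_command([
  {"wx": 0,"wy": 0,"wz": 0,"x": 0,"y": 0,"z": 0,"fingers": 0.5},
  {"wx": 0,"wy": 0,"wz": 0,"x": 0,"y": 0,"z": 0,"fingers": 0.2},
  {"wx": 0,"wy": 0,"wz": 0,"x": 0,"y": 0,"z": 0,"fingers": 0},
  {"wx": 0,"wy": 0,"wz": 0,"x": 0,"y": 0,"z": 0,"fingers": 0},
  {"wx": 0,"wy": 0,"wz": 0,"x": 0,"y": 0,"z": -15,"fingers": 0},
  {"wx": 0,"wy": 0,"wz": 0,"x": 0,"y": 0,"z": -45,"fingers": 0},
  {"wx": 0,"wy": 0,"wz": 0,"x": 0,"y": 0,"z": -80,"fingers": 0},
  {"wx": 0,"wy": 0,"wz": 0,"x": 0,"y": 0,"z": -100,"fingers": 0},
], newtons=30)

```text
time: 11.15
eef_pos: [519.7, 40.0, 113.3]
tcp_rot: [2.03, 2.394, 0.006]
ft_force: [-0.2, 0.6, -0.3]
finger_gap: 1.0
```

```bash
python3 -c "
from h import *
x,y,a=pick('front');go(x,y,60,a)
overlay('quad',(519.1,39.8,9.6),6,'scene','ov4.png')"
```

```text
t 11.15 at [519.7  40.  113.3] gap 1.0 F [-0.2  0.6 -0.3]
 shift [-269.  -164.6   52.3] turn [ 0.25 -0.15 47.52] up [ 0.001  0.005 -1.   ] j [ 0.16  0.5  -0.41  1.93  0.28  0.76  1.32]
```

View pics/ov4.png

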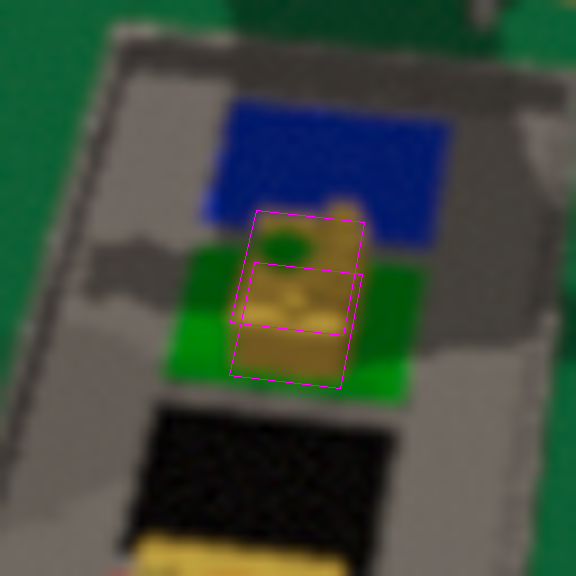

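Request:
arm_command([
  {"wx": 0,"wy": 0,"wz": 4,"x": -20,"y": -12,"z": 0,"fingers": 0},
  {"wx": 0,"wy": 0,"wz": 10,"x": -50,"y": -31,"z": 0,"fingers": 0},
  {"wx": 0,"wy": 0,"wz": 16,"x": -85,"y": -52,"z": 0,"fingers": 0},
  {"wx": 0,"wy": 0,"wz": 22,"x": -120,"y": -73,"z": 0,"fingers": 0},
  {"wx": 0,"wy": 0,"wz": 28,"x": -155,"y": -95,"z": 0,"fingers": 0},
  {"wx": 0,"wy": 0,"wz": 34,"x": -190,"y": -116,"z": 0,"fingers": 0},
  {"wx": 0,"wy": 0,"wz": 40,"x": -225,"y": -137,"z": 10,"fingers": 0},
  {"wx": 0,"wy": 0,"wz": 46,"x": -255,"y": -156,"z": 30,"fingers": 0},
  {"wx": 0.2,"wy": 0,"wz": 47.5,"x": -269,"y": -164.6,"z": 48,"fingers": 0},
  {"wx": 0.2,"wy": 0,"wz": 47.5,"x": -269,"y": -164.6,"z": 52,"fingers": 0},
  {"wx": 0.2,"wy": 0,"wz": 47.5,"x": -269,"y": -164.6,"z": 52,"fingers": 0},
])

```text
time: 12.3
eef_pos: [402.8, -251.3, 61.6]
tcp_rot: [-2.823, -1.375, -0.008]
ft_force: [0.1, 0.7, 0.1]
finger_gap: 0.998
```

```bash
python3 -c "
from h import *
x,y,a=pick('front');go(x,y,4,a)"
```

```text
t 12.3 at [ 402.8 -251.3   61.6] gap 0.998 F [0.1 0.7 0.1]
 shift [-1.7 -0.4 57.6] turn [ 0.05 -0.3   0.05] up [ 0.005  0.001 -1.   ] j [ 0.62  0.51 -0.16  2.1   0.14  0.54  1.26]
```

Request:
arm_command([
  {"wx": 0,"wy": -0.3,"wz": 0,"x": -1.5,"y": -0.4,"z": 25,"fingers": 0},
  {"wx": 0,"wy": -0.3,"wz": 0,"x": -1.5,"y": -0.4,"z": 45,"fingers": 0},
  {"wx": 0,"wy": -0.3,"wz": 0,"x": -1.5,"y": -0.4,"z": 57,"fingers": 0},
  {"wx": 0,"wy": -0.3,"wz": 0,"x": -1.5,"y": -0.4,"z": 58,"fingers": 0},
  {"wx": 0,"wy": -0.3,"wz": 0,"x": -1.5,"y": -0.4,"z": 58,"fingers": 0.3},
  {"wx": 0,"wy": -0.3,"wz": 0,"x": -1.5,"y": -0.4,"z": 58,"fingers": 1},
  {"wx": 0,"wy": -0.3,"wz": 0,"x": -1.5,"y": -0.4,"z": 58,"fingers": 1},
  {"wx": 0,"wy": -0.3,"wz": 0,"x": -1.5,"y": -0.4,"z": 58,"fingers": 1},
  {"wx": 0,"wy": -0.3,"wz": 0,"x": -1.5,"y": -0.4,"z": 58,"fingers": 1},
  {"wx": 0,"wy": -0.3,"wz": 0,"x": -1.5,"y": -0.4,"z": 58,"fingers": 1},
  {"wx": 0,"wy": -0.3,"wz": 0,"x": -1.5,"y": -0.4,"z": 58,"fingers": 1},
], newtons=30)

```text
time: 13.4
eef_pos: [402.4, -252.1, 4.6]
tcp_rot: [2.822, 1.376, 0.002]
ft_force: [-0.1, 1.9, 4.7]
finger_gap: 0.528
```

```bash
python3 -c "
from h import *
x,y,a=place('front');go(x,y,100,a)"
```

```text
t 13.4 at [ 402.4 -252.1    4.6] gap 0.528 F [-0.1  1.9  4.7]
 shift [353.6 -40.4 -95.3] turn [ 1.500e-01  4.000e-02 -4.763e+01] up [ 0.     0.003 -1.   ] j [ 0.59  0.61 -0.12  2.15  0.18  0.39  1.23]
```

Request:
arm_command([
  {"wx": 0,"wy": 0,"wz": 0,"x": 0,"y": 0,"z": -12,"fingers": 1},
  {"wx": 0,"wy": 0,"wz": 0,"x": 0,"y": 0,"z": -35,"fingers": 1},
  {"wx": 0,"wy": 0,"wz": -2,"x": 8,"y": -1,"z": -65,"fingers": 1},
  {"wx": 0,"wy": 0,"wz": -7,"x": 32,"y": -4,"z": -85,"fingers": 1},
  {"wx": 0,"wy": 0,"wz": -12,"x": 64,"y": -7,"z": -95,"fingers": 1},
  {"wx": 0,"wy": 0,"wz": -17,"x": 100,"y": -11,"z": -95,"fingers": 1},
  {"wx": 0,"wy": 0,"wz": -22,"x": 138,"y": -16,"z": -95,"fingers": 1},
  {"wx": 0,"wy": 0,"wz": -27,"x": 176,"y": -20,"z": -95,"fingers": 1},
  {"wx": 0,"wy": 0,"wz": -32,"x": 214,"y": -24,"z": -95,"fingers": 1},
  {"wx": 0,"wy": 0,"wz": -37,"x": 250,"y": -28,"z": -95,"fingers": 1},
  {"wx": 0,"wy": 0,"wz": -42,"x": 280,"y": -32,"z": -95,"fingers": 1},
  {"wx": 0,"wy": 0,"wz": -45,"x": 300,"y": -34,"z": -95,"fingers": 1},
], newtons=45)

```text
time: 14.6
eef_pos: [561.2, 7.8, 100.3]
tcp_rot: [2.074, 2.356, 0.003]
ft_force: [-0.4, -0.5, 0.1]
finger_gap: 0.524
```

```bash
python3 -c "
from h import *
x,y,a=place('front');go(x,y,100,a)"
```

```text
t 14.6 at [561.2   7.8 100.3] gap 0.524 F [-0.4 -0.5  0.1]
 shift [39.8 32.3  0.4] turn [ 0.2   0.05 -2.33] up [-0.001  0.004 -1.   ] j [ 0.19  0.56 -0.39  1.84  0.29  0.79  1.35]
```

Request:
arm_command([
  {"wx": 0,"wy": 0,"wz": -1,"x": 15,"y": 12,"z": 0,"fingers": 1},
  {"wx": 0,"wy": 0,"wz": -2,"x": 30,"y": 24,"z": 0,"fingers": 1},
  {"wx": 0.2,"wy": 0,"wz": -2.4,"x": 39.8,"y": 32.3,"z": 0,"fingers": 1},
  {"wx": 0.2,"wy": 0,"wz": -2.4,"x": 39.8,"y": 32.3,"z": 0,"fingers": 1},
  {"wx": 0.2,"wy": 0,"wz": -2.4,"x": 39.8,"y": 32.3,"z": 0,"fingers": 1},
])

```text
time: 15.1
eef_pos: [587.8, 50.6, 100.1]
tcp_rot: [2.027, 2.4, -0.003]
ft_force: [-0.5, -0.9, -0.7]
finger_gap: 0.523
```

```bash
python3 -c "
from h import *
x,y,a=place('front');go(x,y,14,a)
s=readout.sense();x,y,z=s['eef_pos']
overlay('front',(x,y,9.6),z-4.6,'scene','ov5.png')"
```

```text
t 15.1 at [587.8  50.6 100.1] gap 0.523 F [-0.5 -0.9 -0.7]
 shift [ 0.9  0.6 86.1] turn [-0.06  0.09  0.03] up [-0.002 -0.001 -1.   ] j [ 0.12  0.6  -0.39  1.76  0.3   0.84  1.32]
```

View pics/ov5.png

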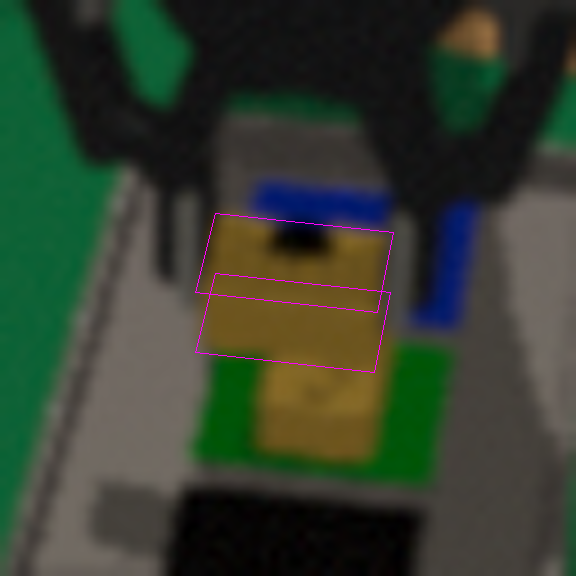

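Held upright. Lowering onto the black pad.

Request:
arm_command([
  {"wx": 0,"wy": 0,"wz": 0,"x": 0.9,"y": 0.6,"z": 15,"fingers": 1},
  {"wx": 0,"wy": 0,"wz": 0,"x": 0.9,"y": 0.6,"z": 40,"fingers": 1},
  {"wx": 0,"wy": 0,"wz": 0,"x": 0.9,"y": 0.6,"z": 60,"fingers": 1},
  {"wx": 0,"wy": 0,"wz": 0,"x": 0.9,"y": 0.6,"z": 75,"fingers": 1},
  {"wx": 0,"wy": 0,"wz": 0,"x": 0.9,"y": 0.6,"z": 83,"fingers": 1},
  {"wx": 0,"wy": 0,"wz": 0,"x": 0.9,"y": 0.6,"z": 86,"fingers": 1},
  {"wx": 0,"wy": 0,"wz": 0,"x": 0.9,"y": 0.6,"z": 86,"fingers": 1},
])

```text
time: 15.85
eef_pos: [588.0, 50.4, 14.3]
tcp_rot: [2.028, 2.398, -0.004]
ft_force: [-0.7, -0.1, -0.7]
finger_gap: 0.523
```

```bash
python3 -c "
from h import *
x,y,a=place('front');go(x,y,10.3,a)"
```

```text
t 15.85 at [588.   50.4  14.3] gap 0.523 F [-0.7 -0.1 -0.7]
 shift [1.  0.4 4. ] turn [-0.07  0.12 -0.05] up [-0.002 -0.001 -1.   ] j [ 0.08  0.72 -0.34  1.83  0.37  0.66  1.27]
```

Request:
arm_command([
  {"wx": 0,"wy": 0,"wz": 0,"x": 1,"y": 0.4,"z": 1,"fingers": 1},
  {"wx": 0,"wy": 0,"wz": 0,"x": 1,"y": 0.4,"z": 2,"fingers": 1},
  {"wx": 0,"wy": 0,"wz": 0,"x": 1,"y": 0.4,"z": 3,"fingers": 1},
  {"wx": 0,"wy": 0,"wz": 0,"x": 1,"y": 0.4,"z": 4.2,"fingers": 1},
  {"wx": 0,"wy": 0,"wz": 0,"x": 1,"y": 0.4,"z": 4.2,"fingers": 1},
])

```text
time: 16.35
eef_pos: [588.4, 51.5, 10.8]
tcp_rot: [2.028, 2.398, -0.003]
ft_force: [-2.7, -0.9, 6.2]
finger_gap: 0.523
```

```bash
python3 -c "
from h import *
x,y,a=place('front');go(x,y,10.3,a)"
```

```text
t 16.35 at [588.4  51.5  10.8] gap 0.523 F [-2.7 -0.9  6.2]
 shift [-0.  -0.3  0.5] turn [-0.03  0.14 -0.04] up [-0.002 -0.001 -1.   ] j [ 0.08  0.72 -0.33  1.83  0.37  0.65  1.26]
```

Request:
arm_command([
  {"wx": 0,"wy": 0,"wz": 0,"x": 0,"y": 0,"z": 0,"fingers": 0.35},
  {"wx": 0,"wy": 0,"wz": 0,"x": 0,"y": 0,"z": 0,"fingers": 0.1},
  {"wx": 0,"wy": 0,"wz": 0,"x": 0,"y": 0,"z": 0,"fingers": 0},
  {"wx": 0,"wy": 0,"wz": 0,"x": 0,"y": 0,"z": 0,"fingers": 0},
  {"wx": 0,"wy": 0,"wz": 0,"x": 0,"y": 0,"z": -15,"fingers": 0},
  {"wx": 0,"wy": 0,"wz": 0,"x": 0,"y": 0,"z": -45,"fingers": 0},
  {"wx": 0,"wy": 0,"wz": 0,"x": 0,"y": 0,"z": -80,"fingers": 0},
  {"wx": 0,"wy": 0,"wz": 0,"x": 0,"y": 0,"z": -100,"fingers": 0},
], newtons=30)

```text
time: 17.15
eef_pos: [589.3, 52.0, 113.2]
tcp_rot: [2.027, 2.397, -0.0]
ft_force: [0.7, -0.5, 0.2]
finger_gap: 1.0
```

```bash
python3 -c "
from h import *
x,y,a=pick('lower');go(x,y,60,a)
overlay('front',(588.2,51.4,9.6),6,'scene','ov6.png')"
```

```text
t 17.15 at [589.3  52.  113.2] gap 1.0 F [ 0.7 -0.5  0.2]
 shift [-306.6  -14.8   53.9] turn [  0.08   0.15 -24.54] up [-0.002  0.002 -1.   ] j [ 0.12  0.59 -0.4   1.75  0.29  0.86  1.33]
```

View pics/ov6.png

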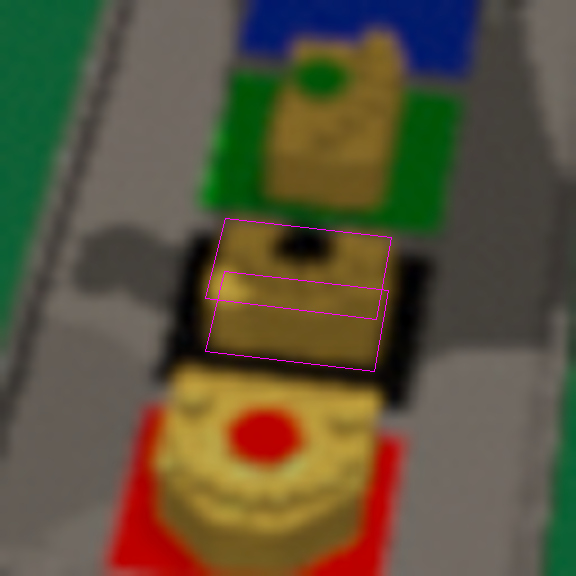

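Request:
arm_command([
  {"wx": 0,"wy": 0,"wz": -3,"x": -22,"y": -1,"z": 0,"fingers": 0},
  {"wx": 0,"wy": 0,"wz": -6,"x": -55,"y": -3,"z": 0,"fingers": 0},
  {"wx": 0,"wy": 0,"wz": -9,"x": -95,"y": -5,"z": 0,"fingers": 0},
  {"wx": 0,"wy": 0,"wz": -12,"x": -135,"y": -7,"z": 0,"fingers": 0},
  {"wx": 0,"wy": 0,"wz": -15,"x": -175,"y": -9,"z": 0,"fingers": 0},
  {"wx": 0,"wy": 0,"wz": -18,"x": -215,"y": -11,"z": 0,"fingers": 0},
  {"wx": 0,"wy": 0,"wz": -21,"x": -255,"y": -12,"z": 0,"fingers": 0},
  {"wx": 0,"wy": 0,"wz": -24,"x": -290,"y": -14,"z": 10,"fingers": 0},
  {"wx": 0,"wy": 0.2,"wz": -24.5,"x": -306.6,"y": -14.8,"z": 30,"fingers": 0},
  {"wx": 0,"wy": 0.2,"wz": -24.5,"x": -306.6,"y": -14.8,"z": 50,"fingers": 0},
  {"wx": 0,"wy": 0.2,"wz": -24.5,"x": -306.6,"y": -14.8,"z": 54,"fingers": 0},
  {"wx": 0,"wy": 0.2,"wz": -24.5,"x": -306.6,"y": -14.8,"z": 54,"fingers": 0},
])

```text
time: 18.4
eef_pos: [626.7, -251.8, 61.7]
tcp_rot: [1.472, 2.774, 0.006]
ft_force: [-0.5, -0.2, 0.3]
finger_gap: 1.003
```

```bash
python3 -c "
from h import *
x,y,a=pick('lower');go(x,y,4,a)"
```

```text
t 18.4 at [ 626.7 -251.8   61.7] gap 1.003 F [-0.5 -0.2  0.3]
 shift [-0.4 -1.6 57.7] turn [ 0.23 -0.03 -0.  ] up [ 0.001  0.004 -1.   ] j [ 0.63  0.78 -0.5   1.55  0.43  0.92  2.15]
```

Request:
arm_command([
  {"wx": 0.2,"wy": 0,"wz": 0,"x": -0.4,"y": -1.4,"z": 25,"fingers": 0},
  {"wx": 0.2,"wy": 0,"wz": 0,"x": -0.4,"y": -1.4,"z": 45,"fingers": 0},
  {"wx": 0.2,"wy": 0,"wz": 0,"x": -0.4,"y": -1.4,"z": 57,"fingers": 0},
  {"wx": 0.2,"wy": 0,"wz": 0,"x": -0.4,"y": -1.4,"z": 58,"fingers": 0},
  {"wx": 0.2,"wy": 0,"wz": 0,"x": -0.4,"y": -1.4,"z": 58,"fingers": 0.2},
  {"wx": 0.2,"wy": 0,"wz": 0,"x": -0.4,"y": -1.4,"z": 58,"fingers": 1},
  {"wx": 0.2,"wy": 0,"wz": 0,"x": -0.4,"y": -1.4,"z": 58,"fingers": 1},
  {"wx": 0.2,"wy": 0,"wz": 0,"x": -0.4,"y": -1.4,"z": 58,"fingers": 1},
  {"wx": 0.2,"wy": 0,"wz": 0,"x": -0.4,"y": -1.4,"z": 58,"fingers": 1},
  {"wx": 0.2,"wy": 0,"wz": 0,"x": -0.4,"y": -1.4,"z": 58,"fingers": 1},
], newtons=30)

```text
time: 19.4
eef_pos: [626.9, -252.9, 5.2]
tcp_rot: [1.472, 2.773, 0.002]
ft_force: [-1.1, -0.4, 6.2]
finger_gap: 0.601
```

```bash
python3 -c "
from h import *
x,y,a=place('lower');go(x,y,105,a)"
```

```text
t 19.4 at [ 626.9 -252.9    5.2] gap 0.601 F [-1.1 -0.4  6.2]
 shift [ 334.3    6.1 -100.2] turn [ 0.13  0.05 24.49] up [-0.001  0.002 -1.   ] j [ 0.61  0.84 -0.47  1.59  0.47  0.82  2.11]
```

Request:
arm_command([
  {"wx": 0,"wy": 0,"wz": 0,"x": 0,"y": 0,"z": -12,"fingers": 1},
  {"wx": 0,"wy": 0,"wz": 0,"x": 0,"y": 0,"z": -35,"fingers": 1},
  {"wx": 0,"wy": 0,"wz": 1,"x": 8,"y": 0,"z": -70,"fingers": 1},
  {"wx": 0,"wy": 0,"wz": 4,"x": 30,"y": 1,"z": -92,"fingers": 1},
  {"wx": 0,"wy": 0,"wz": 7,"x": 60,"y": 1,"z": -100,"fingers": 1},
  {"wx": 0,"wy": 0,"wz": 10,"x": 95,"y": 2,"z": -100,"fingers": 1},
  {"wx": 0,"wy": 0,"wz": 13,"x": 132,"y": 2,"z": -100,"fingers": 1},
  {"wx": 0,"wy": 0,"wz": 16,"x": 170,"y": 3,"z": -100,"fingers": 1},
  {"wx": 0,"wy": 0,"wz": 19,"x": 208,"y": 4,"z": -100,"fingers": 1},
  {"wx": 0,"wy": 0,"wz": 22,"x": 244,"y": 4,"z": -100,"fingers": 1},
  {"wx": 0,"wy": 0,"wz": 24,"x": 275,"y": 5,"z": -100,"fingers": 1},
  {"wx": 0,"wy": 0,"wz": 24.5,"x": 295,"y": 5,"z": -100,"fingers": 1},
], newtons=45)

```text
time: 20.6
eef_pos: [464.2, -3.6, 105.7]
tcp_rot: [2.025, 2.399, 0.003]
ft_force: [0.9, -0.4, -0.1]
finger_gap: 0.593
```

```bash
python3 -c "
from h import *
x,y,a=place('lower');go(x,y,100,a)"
```

```text
t 20.6 at [464.2  -3.6 105.7] gap 0.593 F [ 0.9 -0.4 -0.1]
 shift [ 33.9 -14.3   5.7] turn [0.17 0.01 0.05] up [-0.     0.003 -1.   ] j [ 0.26  0.44 -0.42  2.08  0.28  0.67  1.39]
```

Request:
arm_command([
  {"wx": 0,"wy": 0,"wz": 0,"x": 14,"y": -6,"z": 2,"fingers": 1},
  {"wx": 0,"wy": 0,"wz": 0,"x": 27,"y": -11,"z": 4,"fingers": 1},
  {"wx": 0.2,"wy": 0,"wz": 0,"x": 34,"y": -14.3,"z": 6,"fingers": 1},
  {"wx": 0.2,"wy": 0,"wz": 0,"x": 34,"y": -14.3,"z": 6,"fingers": 1},
  {"wx": 0.2,"wy": 0,"wz": 0,"x": 34,"y": -14.3,"z": 6,"fingers": 1},
])

```text
time: 21.1
eef_pos: [444.9, 27.1, 99.9]
tcp_rot: [2.027, 2.4, -0.001]
ft_force: [0.7, -0.4, -0.1]
finger_gap: 0.593
```

```bash
python3 -c "
from h import *
x,y,a=place('lower');go(x,y,14,a)
s=readout.sense();x,y,z=s['eef_pos'];a=np.radians(9.6)
overlay('lower',(x+6*np.cos(a),y+6*np.sin(a),9.6),z-5.2,'scene','ov7.png')"
```

```text
t 21.1 at [444.9  27.1  99.9] gap 0.593 F [ 0.7 -0.4 -0.1]
 shift [ 0.5 -0.4 85.9] turn [-0.    0.03  0.04] up [-0.001 -0.    -1.   ] j [ 0.18  0.43 -0.42  2.13  0.29  0.64  1.31]
```

View pics/ov7.png

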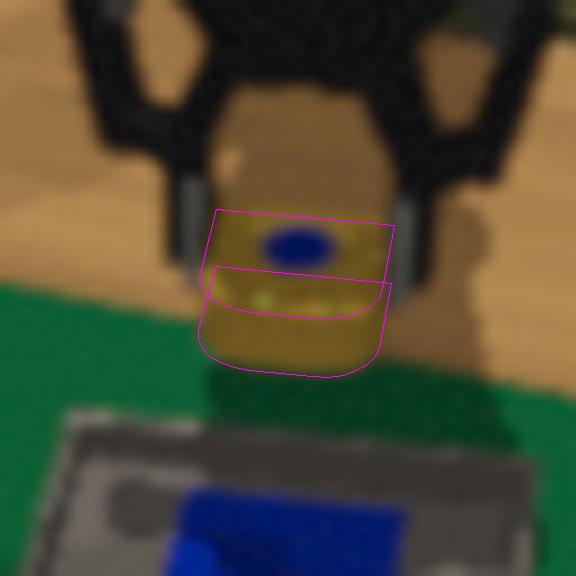

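Request:
arm_command([
  {"wx": 0,"wy": 0,"wz": 0,"x": 0.5,"y": -0.4,"z": 15,"fingers": 1},
  {"wx": 0,"wy": 0,"wz": 0,"x": 0.5,"y": -0.4,"z": 40,"fingers": 1},
  {"wx": 0,"wy": 0,"wz": 0,"x": 0.5,"y": -0.4,"z": 60,"fingers": 1},
  {"wx": 0,"wy": 0,"wz": 0,"x": 0.5,"y": -0.4,"z": 75,"fingers": 1},
  {"wx": 0,"wy": 0,"wz": 0,"x": 0.5,"y": -0.4,"z": 83,"fingers": 1},
  {"wx": 0,"wy": 0,"wz": 0,"x": 0.5,"y": -0.4,"z": 85,"fingers": 1},
  {"wx": 0,"wy": 0,"wz": 0,"x": 0.5,"y": -0.4,"z": 85,"fingers": 1},
])

```text
time: 21.85
eef_pos: [444.8, 27.0, 15.0]
tcp_rot: [2.028, 2.399, -0.001]
ft_force: [-0.1, 0.0, -0.8]
finger_gap: 0.594
```

```bash
python3 -c "
from h import *
x,y,a=place('lower');go(x,y,10.9,a)"
```

```text
t 21.85 at [444.8  27.   15. ] gap 0.594 F [-0.1  0.  -0.8]
 shift [ 0.5 -0.3  4.1] turn [-0.    0.04 -0.02] up [-0.001 -0.    -1.   ] j [ 0.09  0.58 -0.29  2.21  0.42  0.4   1.19]
```

Request:
arm_command([
  {"wx": 0,"wy": 0,"wz": 0,"x": 0.5,"y": -0.3,"z": 1,"fingers": 1},
  {"wx": 0,"wy": 0,"wz": 0,"x": 0.5,"y": -0.3,"z": 2,"fingers": 1},
  {"wx": 0,"wy": 0,"wz": 0,"x": 0.5,"y": -0.3,"z": 3,"fingers": 1},
  {"wx": 0,"wy": 0,"wz": 0,"x": 0.5,"y": -0.3,"z": 4,"fingers": 1},
  {"wx": 0,"wy": 0,"wz": 0,"x": 0.5,"y": -0.3,"z": 4.3,"fingers": 1},
  {"wx": 0,"wy": 0,"wz": 0,"x": 0.5,"y": -0.3,"z": 4.3,"fingers": 1},
])

```text
time: 22.45
eef_pos: [444.5, 27.4, 11.2]
tcp_rot: [2.027, 2.398, -0.0]
ft_force: [-1.7, -0.5, 6.9]
finger_gap: 0.595
```

```bash
python3 -c "
from h import *
x,y,a=place('lower');go(x,y,10.9,a)"
```

```text
t 22.45 at [444.5  27.4  11.2] gap 0.595 F [-1.7 -0.5  6.9]
 shift [ 0.  -0.1  0.3] turn [ 0.03  0.06 -0.02] up [-0.001  0.001 -1.   ] j [ 0.08  0.58 -0.29  2.22  0.42  0.39  1.18]
```

Request:
arm_command([
  {"wx": 0,"wy": 0,"wz": 0,"x": 0,"y": 0,"z": 0,"fingers": 0.3},
  {"wx": 0,"wy": 0,"wz": 0,"x": 0,"y": 0,"z": 0,"fingers": 0.1},
  {"wx": 0,"wy": 0,"wz": 0,"x": 0,"y": 0,"z": 0,"fingers": 0},
  {"wx": 0,"wy": 0,"wz": 0,"x": 0,"y": 0,"z": 0,"fingers": 0},
  {"wx": 0,"wy": 0,"wz": 0,"x": 0,"y": 0,"z": -15,"fingers": 0},
  {"wx": 0,"wy": 0,"wz": 0,"x": 0,"y": 0,"z": -45,"fingers": 0},
  {"wx": 0,"wy": 0,"wz": 0,"x": 0,"y": 0,"z": -85,"fingers": 0},
  {"wx": 0,"wy": 0,"wz": 0,"x": -20,"y": 0,"z": -125,"fingers": 0},
  {"wx": 0,"wy": 0,"wz": 0,"x": -60,"y": 0,"z": -150,"fingers": 0},
  {"wx": 0,"wy": 0,"wz": 0,"x": -110,"y": 0,"z": -160,"fingers": 0},
  {"wx": 0,"wy": 0,"wz": 0,"x": -160,"y": 0,"z": -160,"fingers": 0},
  {"wx": 0,"wy": 0,"wz": 0,"x": -210,"y": 0,"z": -160,"fingers": 0},
], newtons=30)

```text
time: 23.65
eef_pos: [479.3, -180.7, 172.2]
tcp_rot: [2.026, 2.397, 0.0]
ft_force: [1.5, 1.3, -0.4]
finger_gap: 0.999
```

Request:
arm_command([
  {"wx": 0,"wy": 0,"wz": 0,"x": -40,"y": 0,"z": 0,"fingers": 0},
  {"wx": 0,"wy": 0,"wz": 0,"x": -80,"y": 0,"z": 0,"fingers": 0},
  {"wx": 0,"wy": 0,"wz": 0,"x": -100,"y": 0,"z": 0,"fingers": 0},
  {"wx": 0,"wy": 0,"wz": 0,"x": -100,"y": 0,"z": 0,"fingers": 0},
  {"wx": 0,"wy": 0,"wz": 0,"x": -100,"y": 0,"z": 0,"fingers": 0},
])

```text
time: 24.15
eef_pos: [495.7, -278.8, 171.9]
tcp_rot: [2.028, 2.398, 0.001]
ft_force: [0.8, 1.3, 0.2]
finger_gap: 1.0
```

Run:
```python
from h import *
c=grab('top','t9.png');f=c['frame'];d=grab('scene','s9.png')
t=cv2.resize(f[120:275,250:350,::-1],None,fx=3.8,fy=3.8,interpolation=cv2.INTER_CUBIC)
u=cv2.resize(d['frame'][165:280,270:380,::-1],None,fx=3.8,fy=589/115,interpolation=cv2.INTER_CUBIC)
for n in PAD:
    for cc,im,o,k in ((c,t,(250,120),(3.8,3.8)),(d,u,(270,165),(3.8,589/115))):
        q=(proj(cc,world(n,(*PAD[n],np.radians(9.6)),26))-o+.5)*k-.5
        cv2.polylines(im,[np.round(q).astype(int)],True,(255,0,255),1)
cv2.imwrite('pics/fin.png',np.hstack([t,u[:589]]))
# discs: white ones before/after
b=cv2.imread('pics/top0.png')[:,:,::-1]
for (x,y) in ((216,168),(215,213)):
    print(np.abs(b[y-20:y+20,x-20:x+20].astype(int)-f[y-20:y+20,x-20:x+20]).mean())
```

```text
8.79875
8.401041666666666
```

View pics/fin.png

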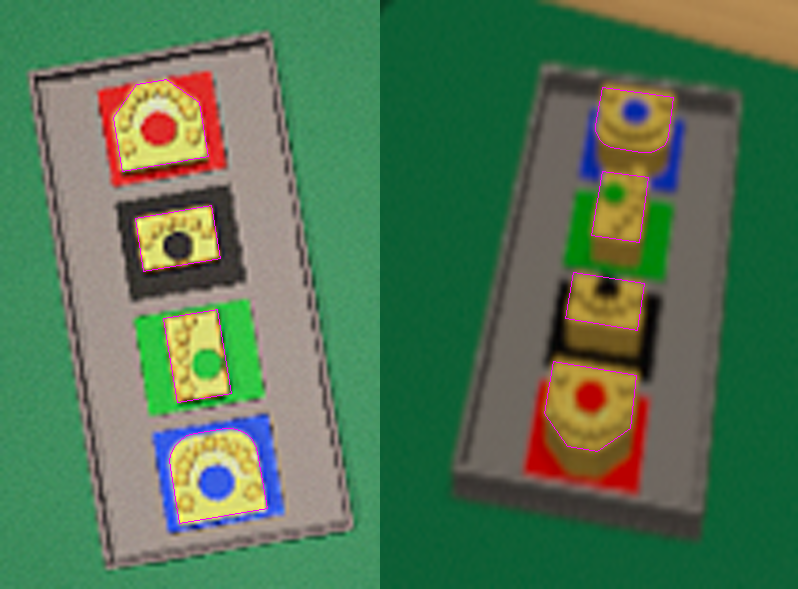

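View pics/t9.png

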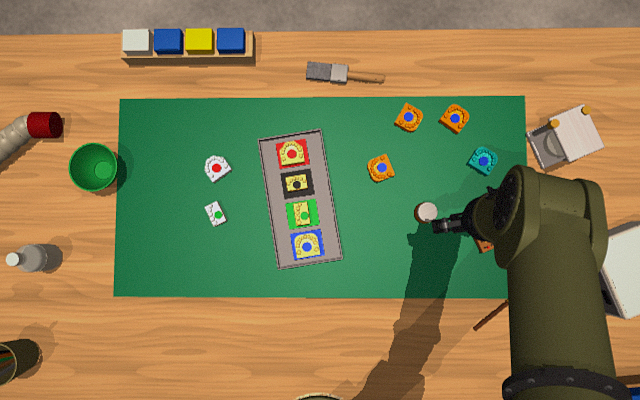

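All four models match the target outlines in both views, and the white models are still at (216,168) and (215,213). The gripper is clear at z = 172 mm, so I'm handing in.

```bash
python3 -c "
from plant import workorder
print(workorder.hand_in())"
```

```text
the job is handed in; nothing more can be done
None
```

All four yellow models are standing on the pads of their disc colours, and I handed the job in after about 24 s of the 102 s allowed. The hand-in gives no verdict, so these are my own last checks:

- **Position:** outlines drawn at the pad centres match all four models to about 2 mm in both cameras. The models look upright and at rest.
- **Set-down:** each model was lowered until I felt light contact (about 4–7 N) and only then released. None was dropped.
- **White models and look-alikes:** the white models show at the same pixels in the final top view as at the start. The orange and turquoise look-alikes also look unmoved.
- **Robot:** the open gripper was clear of everything, 172 mm above the work surface.

During the four grasps the arm stopped 1–2 mm higher than commanded, with about 5–7 N upward on the tool. I allowed for that when placing. No check failed. The only disagreement was the 1–2 mm difference between the cameras, which is within their calibration.

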